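# Tare the dial scale and lock it with the pin

## Robot

A 6-joint arm with a two-finger parallel gripper is mounted at the origin on the work surface. World frame = base frame: x ahead of the robot, y to its left, z up, the work surface at z = 0. Lengths are in m, angles in rad, forces in N, time in s.
With the tool pointing down it reaches from about 0.25 to 0.775 m from the base axis. Payload 8.9 kg.
Tool frame: the origin (TCP) lies at the very end of the fingers, on their centre line; the grasp point (between the pads) lies 19 mm behind it (arm.tcp_to_grasp is the distance from the TCP to the grasp point, in m); z points along the fingers, y is the line along which they close (so a half turn about z gives the same grasp; the last joint's range is limited). The gripper opens to 85 mm and grips with 20 to 120 N. Pads are 22 mm wide; open, the fingers measure 114 mm over their backs; the gripper's body (76 mm by 85 mm) begins 54 mm behind the grasp point. The pads swing forward as they close: fully open they stand 13 mm farther back than shut.
Start: joints at [1.08, 0.291, -0.153, 1.127, 0, 1.431], TCP at [0.181, 0.493, 0.231] pointing down, gripper open.
Joint ranges: [-2.52, 2.52], [-0.91, 1.74], [-1.3, 1.37], [-1.96, 2.02], [-1.52, 1.47], [-3.14, 3.14]. Speed limits (rad/s): [2.22, 2.22, 2.79, 3.14, 3.14, 3.14].

## Interface

Orientations are given as a unit quaternion [x, y, z, w].
In Python, from bench import arm gives the robot as it stands.
- The arm moves only by the tool servo_tool, never from a script. Its arguments are lists of equal length, an entry for each row: "gripper": the opening, from 0 (shut) to 1 (fully open); "delta_pos": the shift along the tool's x, y, z in cm, a list of three; "dr": the turn, a rotation vector about the tool's x, y, z in degrees, a list of three. A call has exactly 10 rows; each row shifts and turns the commanded pose from where the row before left it, along the tool's axes as they then stand; what a row does not reach is not made up. A row lasts 1/10 s, in which the tool goes at most 50 mm and 8.59 degrees, less where a joint would pass 70% of its speed; a pose out of reach is approached as far as the arm can. A call with a gripper value outside its range is refused whole. The fingers move at their own pace and stop on an object; "force" is the grip in N (left out, the last holds). Time passes only in rows, so rows that do not move let the fingers close, or fill a call up. It gives the time, the measured TCP pose, the force, the opening and the grip force at its end, in the units of the state.
- arm.get_state(): the state, without advancing time (a new reading comes with each control period).
- arm.capture(name): name is "scene" or "side" or "wrist"; returns a dict with "color" (384x512x3 uint8, red, green, blue), "fx", "fy", "cx", "cy" (pixels), "eye" and "attitude" of the camera in the world. Camera axes: x right, y up, looking along -z (the intrinsics and any distortion apply to the point x, -y, -z); pixel columns grow to the right and rows downward; lengths in m; the calibration is good to about 2 mm. The wrist camera is an equidistant fisheye: a pixel r from the principal point sees the ray r / f radians off the axis. A picture is of the moment at which its call begins. There is no depth.
- arm.sign_off(): hands the job in; it is judged then, once.
Trained networks look in a picture, given as the dict that the camera call returned (one of the last four; its "shot" number tells which), for a name from the list of things; names that differ only in an ending like _2 or _b are one class to them, and where a whole thing is asked for, a point or a joint stands for the part that bears it (a point fixed in the world has none). Each returns a list of dicts, best first, with "score" (0 to 1); they miss things now and then, are a little off and sometimes report something else, mostly with a low value. They report only what shows in the picture. A call takes as long as a camera call. They do not tell look-alikes from the thing itself.
- arm.search_frame(picture, query): "rect" ([left, top, width, height] in pixels, round what is visible of it).
The state is a dict: "clock": time; "q": joint angles; "joint_velocities": joint speeds; "joint_torque": joint torques, N m; "ee_pos": TCP position; "eef_rot": TCP orientation; "contact_force": force on the tool from outside, world axes, zero at the start; "wrist_torque": the same for the moment, N m; "gripper_width": finger opening in m; "finger_force": force on a finger pad.
Only numpy, scipy, OpenCV 4.12 (cv2) and the standard library are available. Lean on these libraries where they do the work, as an engineer would, in place of code of your own. Each camera call takes 0.05 s, during which the arm holds its last target. There are 200 camera calls.

## Task

The canister already stands on the kitchen scale, so tare it: push the bezel round clockwise by its black lug until the pointer's tip lies on the red zero mark. Then take the steel pin from its wooden stand and press the recessed orange button fully down with the pin's tip, without losing the zero. Put the pin back upright in its stand and leave the canister, jar and teapot where they are.

Things in the scene. Friction and masses are not known exactly. Their poses are not given: they have to be found in the camera images.
- scale: Green dial scale, fixed to the counter, 160 (x) x 380 (y) x 50 mm high; origin under its centre, y along its length, z up. On top: round dial at local (0, -60) mm; 130 mm square steel weighing plate at local (0, 115), its top 64 mm up; white 36 x 36 mm boss, 16 mm high, with the button hole at local (0, -155).
- dial_center (a point): The dial's vertical axis, 62 mm above the scale's origin, at the height of the bezel rim's top. A clear window (r 50 mm, its top 0.5 mm below the rim) covers the pointer; it is not drawn.
- bezel (a joint): Bezel angle, rad: an aluminium ring (outer radius 62 mm, 10 mm wide) turning with the white dial face in it. Positive is anticlockwise from above; at 0 the zero mark points along the scale's +x. Stops at +-2.6; friction about 0.12 N m (2 N at the lug), stays where left. It starts at 0.3 to 1.1 and must go clockwise (value falls).
- zero_mark (a point): Centre line of the red zero mark on the bezel (8 mm wide, drawn on the dial face and on the rim), 45 mm from the dial's axis.
- bezel_lug (a point): Middle of the black upright lug on the bezel's rim, half a turn round from the zero mark, 57 mm from the dial's axis: 12 mm radially, 10 mm along the rim, rising 24 mm above the rim (this point is 12 mm above the rim, 86 mm is the lug's top above the counter).
- pointer_tip (a point): Tip of the thin black pointer on the dial, 45 mm from the dial's axis. The pointer shows the canister's weight and does not move in the task; it starts 0.2 to 1.1 rad clockwise from the scale's +x.
- tare_button: Orange round spring button, 12 mm across, at the bottom of a 14 mm round hole in the white boss; origin at the centre of its top face, 8 mm below the boss's top (58 mm above the counter). It goes down 5 mm, takes about 1 N to start and 3.5 N to be fully down, and springs back up. Fingers do not fit the hole.
- button_hole (a point): Centre of the mouth of the button hole, in the plane of the boss's top (66 mm above the counter).
- pin: Loose upright pin tool, 60 g, straight and round. Origin on its axis under its steel collar (28 mm across, 5 mm thick). Below it a steel shank 6 mm across and 45 mm long with a flat tip; above the collar a dark wooden handle 14 mm across, from 5 to 71 mm above the origin. z points from the tip to the handle.
- pin_tip (a point): Centre of the pin's tip, 45 mm below its origin.
- pin_stand: Light wooden block 64 x 64 x 55 mm, fixed to the counter, with a 16 mm round hole down its middle; origin under its centre. The pin hangs in it with the collar resting on the block's top.
- stand_hole (a point): Centre of the mouth of the stand's hole, 55 mm above the counter.
- canister: Glass canister with orange gasket and hinged lid, 78 mm across and 90 mm high, loose on the weighing plate; origin under its centre. To be left alone.
- jar: Square acrylic jar with white lid, 88 x 88 x 124 mm, loose; origin under its centre. To be left alone.
- teapot: White ceramic teapot, body 124 mm across, 114 mm high, spout to its +y and handle to its -y (about 210 mm overall), loose; origin under its centre. To be left alone.
There are look-alikes about, which are no part of the job. What is shaped like the pin_stand but blue or pink is not meant. What is meant by the pin is not green, and is the larger of those in its own colour.

How it is judged:
On the way, in this order (a step that is already met when the one before it is completed fails the run):
1. the zero mark's centre line is within 4 mm of the pointer's tip and the bezel is still (horizontal distance between zero_mark and pointer_tip below 0.004 m and velocity of joint bezel between -0.05 and 0.05 rad/s), for 0.3 s.
2. the button is pressed at least 4 mm down by the pin while the zero stays set (z of tare_button in the frame of scale below 0.054 m and contact force between pin and tare_button above 1 N and horizontal distance between zero_mark and pointer_tip below 0.004 m), for 0.1 s.
At the end, for the whole second after the job is handed in: The zero mark's centre line is within 4 mm of the pointer's tip, the button has sprung back, and the pin is at rest upright (within 0.1 rad) in its stand with its collar on the block's top (origin within 3 mm in height and 8 mm sideways of the hole's mouth) (horizontal distance between zero_mark and pointer_tip below 0.004 m and z of tare_button in the frame of scale above 0.057 m and horizontal distance between pin and stand_hole below 0.008 m and z of pin in the frame of stand_hole between -0.003 and 0.003 m and angle between pin's own z axis and vertical below 0.1 rad and linear speed of pin below 0.02 m/s); the robot touches nothing.
It fails at once if the canister is shifted by more than 15 mm (distance of canister from where it was at the start of the episode above 0.015 m).
It fails at once if the jar is shifted by more than 15 mm (distance of jar from where it was at the start of the episode above 0.015 m).
It fails at once if the teapot is shifted by more than 15 mm (distance of teapot from where it was at the start of the episode above 0.015 m).
It also fails if it takes over 67 s, if anything falls off the work surface, if the arm or the gripper's body presses on something with over 40 N, if the wrist force passes 120 N, or if a joint passes its speed limit or range.

## Working session

There is one attempt and no reset: what is moved stays moved. The work goes in short steps, Python scripts to look and compute and a tool call to move; the robot and the scene stay as the last step left them, time stands still between calls to the robot, and variables do not carry over. Pictures are saved under pics/ and viewed, at most 11 in all, crops included, and the job is handed in when it is done.

Besides the shell and the picture viewer there is one more tool, called after "Emit:" by a JSON object that holds its "api" and its "payload". servo_tool: Moves the arm, as the interface text tells. Its arguments: {"type":"object","properties":{"gripper":{"type":"array","items":{"type":"number"}},"delta_pos":{"type":"array","items":{"type":"array","items":{"type":"number"}}},"dr":{"type":"array","items":{"type":"array","items":{"type":"number"}}},"force":{"type":"number"}},"required":["gripper","delta_pos","dr"]}

```bash
ls; mkdir -p pics; cat > h.py <<'E'
import numpy as np, cv2
from bench import arm
from scipy.spatial.transform import Rotation as R
def save(p,n): cv2.imwrite(f'pics/{n}.png',p['color'][:,:,::-1])
def rotm(p):
    a=np.array(p['attitude'],float)
    return a if a.shape==(3,3) else R.from_quat(a).as_matrix()
def ray(p,u,v,fish=False):
    x=(u-p['cx'])/p['fx'];y=(v-p['cy'])/p['fy']
    if fish:
        r=np.hypot(x,y);s=np.sin(r)/r if r>1e-9 else 1
        d=np.array([x*s,-y*s,-np.cos(r)])
    else: d=np.array([x,-y,-1.])
    return rotm(p)@d
def onz(p,u,v,z,fish=False):
    d=ray(p,u,v,fish);e=np.array(p['eye']);return e+d*(z-e[2])/d[2]
def proj(p,X,fish=False):
    d=rotm(p).T@(np.array(X)-p['eye']);x,y,z=d[0],-d[1],-d[2]
    if fish:
        h=np.hypot(x,y);t=np.arctan2(h,z);k=t/h if h>1e-9 else 1/z
        return p['cx']+p['fx']*x*k,p['cy']+p['fy']*y*k
    return p['cx']+p['fx']*x/z,p['cy']+p['fy']*y/z
E
python3 - <<'E'
from h import *
P={}
for n in ['scene','side','wrist']:
    p=arm.capture(n);save(p,n+'0');P[n]=p
    print(n,{k:(v if k!='color' else 0) for k,v in p.items()})
    for q in ['scale','bezel_lug','zero_mark','pointer_tip','button_hole','pin','pin_stand','canister','jar','teapot']:
        print(n,q,[(np.round(d['rect'],0).tolist(),round(d['score'],2)) for d in arm.search_frame(p,q)][:5])
print(arm.get_state())
a=np.hstack([cv2.resize(P['scene']['color'],None,fx=1,fy=1),P['side']['color']])
E
```

```text
pics
scene {'color': 0, 'fx': 416.16431561644833, 'fy': 416.16431561644833, 'cx': 263.4965631255205, 'cy': 194.4447008696792, 'eye': array([1.2920383 , 0.28189137, 1.08634183]), 'attitude': array([0.19034492, 0.27414713, 0.76355236, 0.55281096]), 'shot': 1}
scene scale [([201.0, 196.0, 127.0, 65.0], 0.86)]
scene bezel_lug [([225.0, 199.0, 40.0, 39.0], 0.81)]
scene zero_mark [([224.0, 201.0, 43.0, 37.0], 0.73)]
scene pointer_tip []
scene button_hole [([196.0, 200.0, 129.0, 60.0], 0.7), ([291.0, 198.0, 24.0, 40.0], 0.36)]
scene pin [([200.0, 159.0, 9.0, 11.0], 0.46)]
scene pin_stand [([133.0, 155.0, 22.0, 24.0], 0.93), ([169.0, 152.0, 23.0, 27.0], 0.85), ([228.0, 204.0, 37.0, 34.0], 0.69), ([185.0, 132.0, 24.0, 23.0], 0.66)]
scene canister [([289.0, 200.0, 32.0, 38.0], 0.76)]
scene jar [([118.0, 182.0, 51.0, 53.0], 0.97)]
scene teapot [([370.0, 209.0, 64.0, 51.0], 0.62)]
side {'color': 0, 'fx': 455.9569630502472, 'fy': 455.9569630502472, 'cx': 256.10805582618536, 'cy': 193.8682157784287, 'eye': array([ 0.40080518, -0.95232067,  0.78558045]), 'attitude': array([ 0.4571644 , -0.02431557,
[... 1140 characters left out ...]
 'q': array([ 1.07968946e+00,  2.90717374e-01, -1.53377091e-01,  1.12672088e+00,
        1.26511949e-05,  1.43149041e+00]), 'joint_velocities': array([ 0.00080888,  0.00035011,  0.00018727,  0.00152454, -0.00159985,
        0.00116595]), 'joint_torque': array([-3.21585521e-04, -5.37020767e+01,  3.31640732e+01,  1.88370635e-03,
       -2.48766319e-04, -1.56270363e-05]), 'ee_pos': array([0.18090544, 0.49284877, 0.23130464]), 'eef_rot': array([ 1.74994792e-01,  9.84569359e-01, -7.07736672e-06, -8.96116600e-06]), 'contact_force': array([-0.08485418,  0.09496324,  0.19229548]), 'wrist_torque': array([-0.03241485, -0.00267346,  0.08261863]), 'finger_force': 0.0, 'gripper_width': 0.085211128212526}
```

```bash
python3 - <<'E'
import cv2,numpy as np
a=cv2.imread('pics/scene0.png')[110:290,90:450];b=cv2.imread('pics/side0.png')[100:384,140:400]
cv2.imwrite('pics/a.png',cv2.resize(a,None,fx=2.2,fy=2.2,interpolation=2));cv2.imwrite('pics/b.png',cv2.resize(b,None,fx=2.1,fy=2.1,interpolation=2))
E
```

```text
(no output)
```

View pics/a.png

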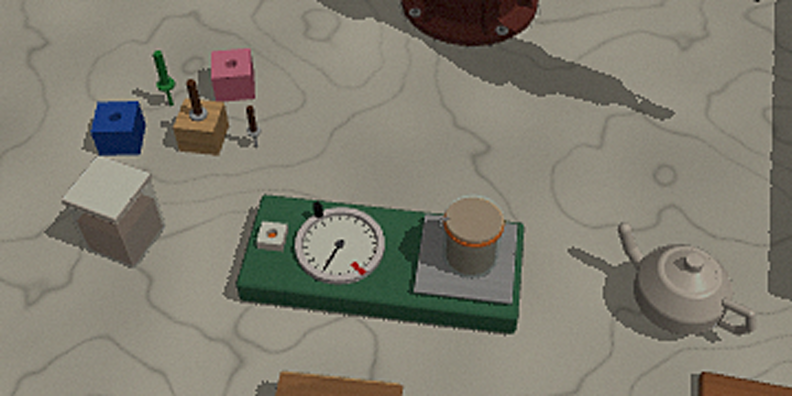

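View pics/b.png

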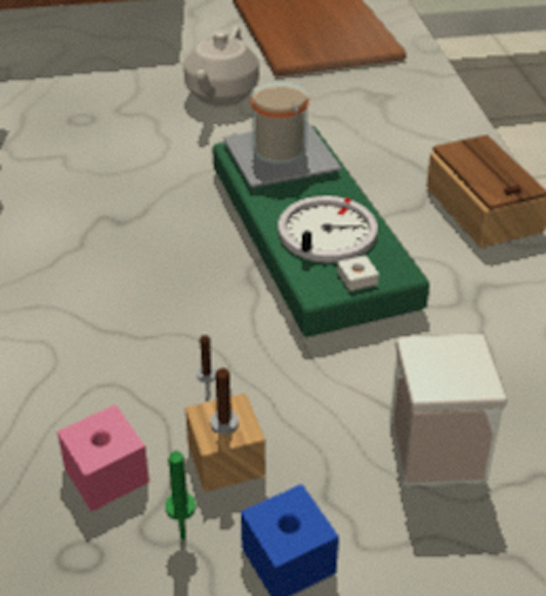

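```bash
python3 - <<'E'
from h import *
K=dict(scene=(416.164,263.4966,194.4447,[1.2920383,.28189137,1.08634183],[0.19034492,0.27414713,0.76355236,0.55281096]),
side=(455.957,256.108,193.868,[0.40080518,-0.95232067,0.78558045],[0.4571644,-0.02431557,-0.06441348,0.88671324]))
P={k:dict(fx=f,fy=f,cx=x,cy=y,eye=np.array(e),attitude=a) for k,(f,x,y,e,a) in K.items()}
S=lambda u,v:(90+u/2.2,110+v/2.2); D=lambda u,v:(140+u/2.1,100+v/2.1)
for n,z,s,d in [('button',.066,(272,235),(358,269)),('hub',.060,(340,244),(328,228)),('collar',.059,(200,115),(225,422)),('smallpin',.03,(252,130),(206,375)),('green',.03,(165,88),(180,505)),('jarlid',.124,(114,188),(450,372)),('canlid',.154,(474,218),(279,101)),
 ('lugtop',.086,(318,205),(307,235)),('zero',.061,(359,268),(345,207)),('ptip',.06,(326,268),(364,226))]:
    print(n,onz(P['scene'],*S(*s),z).round(4),onz(P['side'],*D(*d),z).round(4))
E
```

```text
button [ 0.6416 -0.1076  0.066 ] [ 0.6391 -0.116   0.066 ]
hub [ 0.623 -0.015  0.06 ] [ 0.6228 -0.0256  0.06  ]
collar [ 0.4598 -0.3051  0.059 ] [ 0.4582 -0.3162  0.059 ]
smallpin [ 0.4408 -0.2298  0.03  ] [ 0.4481 -0.2225  0.03  ]
green [ 0.3988 -0.4026  0.03  ] [ 0.4066 -0.3846  0.03  ]
jarlid [ 0.6719 -0.3202  0.124 ] [ 0.6703 -0.3444  0.124 ]
canlid [0.5937 0.1606 0.154 ] [0.5874 0.1349 0.154 ]
lugtop [ 0.5873 -0.0592  0.086 ] [ 0.5873 -0.0683  0.086 ]
zero [0.6529 0.0232 0.061 ] [0.6531 0.0131 0.061 ]
ptip [ 0.666  -0.0194  0.06  ] [ 0.6679 -0.0286  0.06  ]
```

Emit:
{"api": "servo_tool", "payload": {"gripper": [0.4, 0.4, 0.4, 0.4, 0.4, 0.4, 0.4, 0.4, 0.4, 0.4], "delta_pos": [[-2.85, -1.68, -0.1], [-2.85, -1.68, -0.1], [-2.85, -1.68, -0.1], [-2.85, -1.68, -0.1], [-2.85, -1.68, -0.1], [-2.85, -1.68, -0.1], [-2.85, -1.68, -0.1], [-2.85, -1.68, -0.1], [-2.85, -1.68, -0.1], [-2.85, -1.68, -0.1]], "dr": [[0, 0, 0], [0, 0, 0], [0, 0, 0], [0, 0, 0], [0, 0, 0], [0, 0, 0], [0, 0, 0], [0, 0, 0], [0, 0, 0], [0, 0, 0]], "force": 20}}

```text
clock: 2.65
ee_pos: [0.3913, 0.2358, 0.2415]
eef_rot: [0.175, 0.985, 0.0, 0.0]
contact_force: [0.2, -0.2, 0.6]
gripper_width: 0.0343
finger_force: 0.0
```

Emit:
{"api": "servo_tool", "payload": {"gripper": [0.4, 0.4, 0.4, 0.4, 0.4, 0.4, 0.4, 0.4, 0.4, 0.4], "delta_pos": [[-2.85, -1.68, -0.1], [-2.85, -1.68, -0.1], [-2.85, -1.68, -0.1], [-2.85, -1.68, -0.1], [-2.85, -1.68, -0.1], [-2.85, -1.68, -0.1], [-2.85, -1.68, -0.1], [-2.85, -1.68, -0.1], [-2.85, -1.68, -0.1], [-2.85, -1.68, -0.1]], "dr": [[0, 0, 0], [0, 0, 0], [0, 0, 0], [0, 0, 0], [0, 0, 0], [0, 0, 0], [0, 0, 0], [0, 0, 0], [0, 0, 0], [0, 0, 0]]}}

```text
clock: 3.65
ee_pos: [0.601, -0.0202, 0.2513]
eef_rot: [0.175, 0.985, 0.0, 0.0]
contact_force: [0.6, 0.8, 0.4]
gripper_width: 0.0341
finger_force: 0.0
```

Emit:
{"api": "servo_tool", "payload": {"gripper": [0.4, 0.4, 0.4, 0.4, 0.4, 0.4, 0.4, 0.4, 0.4, 0.4], "delta_pos": [[0, 0, 0], [0, 0, 0], [0, 0, 0], [0, 0, 0], [0, 0, 0], [0, 0, 0], [0, 0, 0], [0, 0, 0], [0, 0, 0], [0, 0, 0]], "dr": [[0, 0, -8], [0, 0, -8], [0, 0, -8], [0, 0, -8], [0, 0, -8], [0, 0, -8], [0, 0, -8], [0, 0, 0], [0, 0, 0], [0, 0, 0]]}}

```text
clock: 4.65
ee_pos: [0.6002, -0.019, 0.2513]
eef_rot: [-0.306, 0.952, 0.0, -0.0]
contact_force: [-0.4, -0.1, -0.1]
gripper_width: 0.0342
finger_force: 0.0
```

```bash
python3 - <<'E'
from h import *
p=arm.capture('wrist');save(p,'w1')
import pickle;pickle.dump(p,open('w1.pkl','wb'))
cv2.imwrite('pics/w1b.png',cv2.resize(p['color'][:,:,::-1],(768,576)))
s=arm.get_state();print(s['clock'],s['ee_pos'],s['q'],p['eye'],rotm(p)@[0,0,-1])
E
```

```text
4.7 [ 0.60020743 -0.01898617  0.25130941] [-1.53291404e-01  4.28395071e-01  1.02044050e-01  1.24444922e+00
 -5.18749430e-05 -7.76389206e-01] [ 0.54326407 -0.06078792  0.39398092] [ 0.22459141  0.16037043 -0.96116597]
```

View pics/w1b.png

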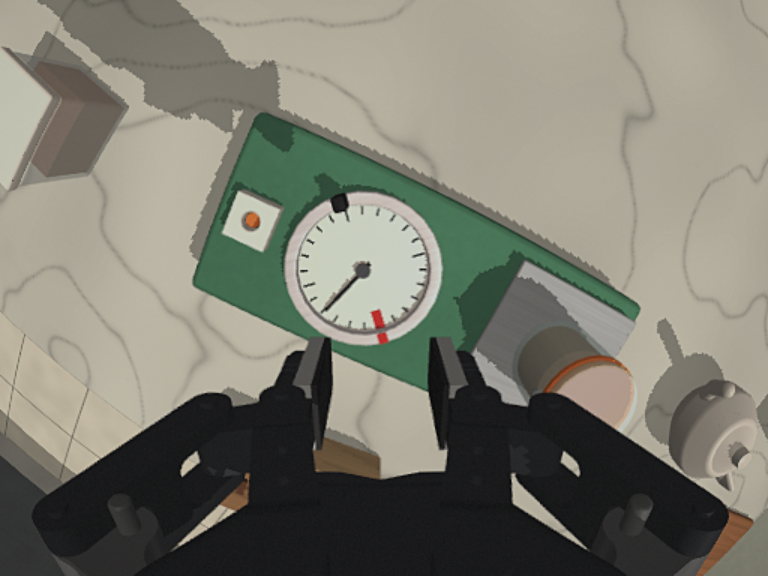

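```bash
python3 - <<'E'
from h import *
import pickle;p=pickle.load(open('w1.pkl','rb'))
c=p['color'].astype(int);r,g,b=c[...,0],c[...,1],c[...,2]
red=(r>150)&(g<70)&(b<80)
red[:, :]&=(np.indices(red.shape)[0]<235)
v,u=np.nonzero(red);print('red',u.mean(),v.mean(),len(u))
o=(r>150)&(g>60)&(g<130)&(b<70);o[200:]=0
v2,u2=np.nonzero(o);print('or',u2.mean(),v2.mean(),len(u2))
for n,uv,z in [('hub',(241.5,180),.0605),('button',(u2.mean(),v2.mean()),.058),('hole',(167.3,146.7),.066),('lugtop',(226,135),.086),('zero',(u.mean(),v.mean()),.0615),('ptip',(215.3,207.5),.06),('canlid',(394,260),.154)]:
    print(n,onz(p,*uv,z,True).round(4))
# rim fit: sample boundary radially green->rim outside at z=.062
h=onz(p,241.5,180,.062,True);pts=[]
for a in np.linspace(0,2*np.pi,180,endpoint=False):
    for rr in np.arange(.070,.050,-.0003):
        X=h+rr*np.array([np.cos(a),np.sin(a),0]);x,y=proj(p,X,True)
        q=c[int(round(y)),int(round(x))]
        if q[0]>130 and q[2]>120: pts.append(X[:2]);break
pts=np.array(pts,np.float32);
for k in range(4):
    A=np.c_[2*pts,np.ones(len(pts))];s=np.linalg.lstsq(A,(pts**2).sum(1),rcond=None)[0];R0=np.sqrt(s[2]+s[0]**2+s[1]**2)
    e=abs(np.hypot(*(pts-s[:2]).T)-R0);pts=pts[e<np.percentile(e,85)+1e-6]
print('rim',s[:2],R0,len(pts))
E
```

```text
red 251.57954545454547 215.9090909090909 88
or 167.42857142857142 145.96428571428572 56
hub [ 0.6218 -0.0212  0.0605]
button [ 0.6392 -0.1154  0.058 ]
hole [ 0.6377 -0.1138  0.066 ]
lugtop [ 0.5856 -0.0652  0.086 ]
zero [0.6509 0.014  0.0615]
ptip [ 0.6682 -0.0272  0.06  ]
canlid [0.5784 0.139  0.154 ]
rim [ 0.62227098 -0.02069028] 0.061271104956806516 91
```

Emit:
{"api": "servo_tool", "payload": {"gripper": [0.4, 0.4, 0.4, 0.4, 0.4, 0.4, 0.4, 0.4, 0.4, 0.4], "delta_pos": [[0, 0, 0], [0, 0, 0], [1.5, -0.6, 0], [1.5, -0.6, 0], [1.48, -0.6, 0], [0, 0, 2.5], [0, 0, 2.5], [0, 0, 2.5], [0, 0, 2.5], [0, 0, 0]], "dr": [[0, 0, -7.4], [0, 0, -7.4], [0, 0, 0], [0, 0, 0], [0, 0, 0], [0, 0, 0], [0, 0, 0], [0, 0, 0], [0, 0, 0], [0, 0, 0]]}}

```text
clock: 5.7
ee_pos: [0.5832, -0.0658, 0.1484]
eef_rot: [-0.426, 0.905, 0.002, -0.002]
contact_force: [-0.8, -0.2, 0.6]
gripper_width: 0.0341
finger_force: 0.0
```

Emit:
{"api": "servo_tool", "payload": {"gripper": [0.4, 0.4, 0.4, 0.4, 0.4, 0.4, 0.4, 0.0, 0.0, 0.0], "delta_pos": [[0, 0, 2.0], [0, 0, 2.0], [0, 0, 1.5], [0, 0, 1.5], [0, 0, 1.2], [0, 0, 0], [0, 0, 0], [0, 0, 0], [0, 0, 0], [0, 0, 0]], "dr": [[0, 0, 0], [0, 0, 0], [0, 0, 0], [0, 0, 0], [0, 0, 0], [0, 0, 0], [0, 0, 0], [0, 0, 0], [0, 0, 0], [0, 0, 0]], "force": 20}}

```text
clock: 6.7
ee_pos: [0.5863, -0.0652, 0.0702]
eef_rot: [-0.428, 0.904, -0.001, 0.0]
contact_force: [-1.5, -0.5, 6.5]
gripper_width: 0.0095
finger_force: 24.3
```

```bash
python3 - <<'E'
from h import *
p=arm.capture('wrist')
cv2.imwrite('pics/w2b.png',cv2.resize(p['color'][60:330,100:420,::-1],None,fx=2,fy=2))
s=arm.get_state();print(s['clock'],s['ee_pos'],s['q'],s['gripper_width'],s['finger_force'],s['contact_force'])
E
```

```text
6.75 [ 0.58633038 -0.06522716  0.07025841] [-2.34581262e-01  5.42375836e-01 -2.13445054e-01  8.13451151e-01
 -1.74602842e-04 -1.11856294e+00] 0.009243963127880802 24.326879382133484 [-0.64857525 -0.40014809  6.59653867]
```

View pics/w2b.png

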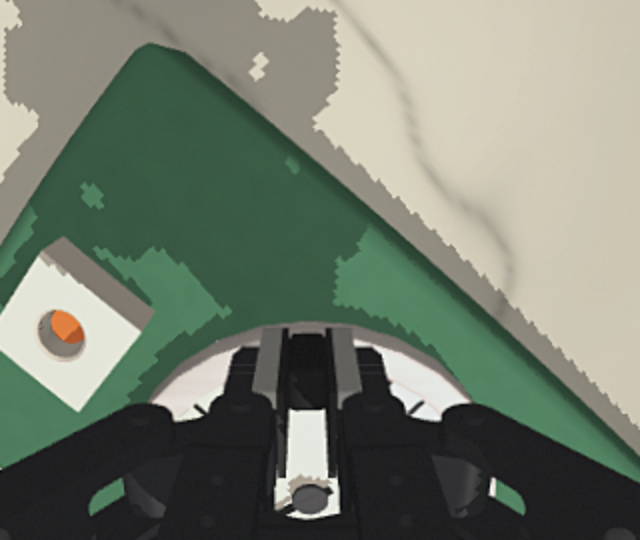

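Emit:
{"api": "servo_tool", "payload": {"gripper": [0, 0, 0, 0, 0, 0, 0, 0, 0, 0], "delta_pos": [[-0.025, 0.536, -0.1], [-0.025, 0.536, 0], [-0.025, 0.536, 0], [-0.025, 0.536, 0], [-0.025, 0.536, 0], [-0.025, 0.536, 0], [-0.025, 0.536, 0], [-0.025, 0.536, 0], [-0.025, 0.536, 0], [0, 0, 0]], "dr": [[0, 0, 5.4], [0, 0, 5.4], [0, 0, 5.4], [0, 0, 5.4], [0, 0, 5.4], [0, 0, 5.4], [0, 0, 5.4], [0, 0, 5.4], [0, 0, 5.4], [0, 0, 0]]}}

```text
clock: 7.75
ee_pos: [0.5643, -0.0222, 0.0703]
eef_rot: [-0.018, 1.0, 0.0, -0.0]
contact_force: [-2.6, 2.2, 1.4]
gripper_width: 0.0093
finger_force: 23.8
```

```bash
python3 - <<'E'
from h import *
s=arm.get_state();e=s['ee_pos'];print(s['clock'],e,s['q'],s['gripper_width'],s['finger_force'],s['contact_force'])
d=e[:2]-[.622,-.021];print(np.hypot(*d),np.degrees(np.arctan2(d[1],d[0])))
x=R.from_quat(s['eef_rot']).as_matrix()[:,0];print(np.degrees(np.arctan2(x[1],x[0])))
p=arm.capture('scene');a=cv2.resize(p['color'][190:250,210:280,::-1],None,fx=6,fy=6,interpolation=2)
q=arm.capture('side');b=cv2.resize(q['color'][180:240,260:330,::-1],None,fx=6,fy=6,interpolation=2)
cv2.imwrite('pics/c3.png',np.vstack([a,b])[:600] if 0 else np.hstack([cv2.resize(a,(390,334)),cv2.resize(b,(390,334))]))
E
```

```text
7.75 [ 0.56432478 -0.02220814  0.07032313] [-1.69121542e-01  5.03240261e-01 -2.83688832e-01  7.84860683e-01
  5.98358973e-04 -2.04236249e-01] 0.0092978691703553 23.758078515529633 [-2.64011184  2.1550257   1.3510079 ]
0.05768786900372586 -178.79998211460799
-177.9880733579575
```

View pics/c3.png

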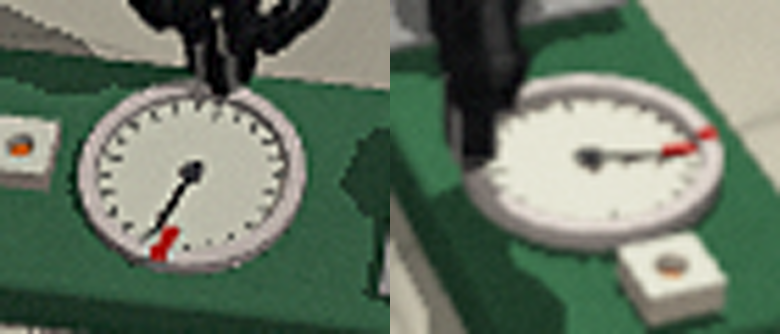

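Emit:
{"api": "servo_tool", "payload": {"gripper": [0, 0, 0, 0, 0, 0, 0, 0, 0, 0], "delta_pos": [[-0.008, 0.308, 0], [-0.008, 0.308, 0], [-0.008, 0.308, 0], [0, 0, 0], [0, 0, 0], [0, 0, 0], [0, 0, 0], [0, 0, 0], [0, 0, 0], [0, 0, 0]], "dr": [[0, 0, 3.1], [0, 0, 3.1], [0, 0, 3.1], [0, 0, 0], [0, 0, 0], [0, 0, 0], [0, 0, 0], [0, 0, 0], [0, 0, 0], [0, 0, 0]]}}

```text
clock: 8.85
ee_pos: [0.5646, -0.0135, 0.0703]
eef_rot: [0.061, 0.998, 0.001, -0.001]
contact_force: [-5.1, 3.4, 3.5]
gripper_width: 0.0094
finger_force: 24.0
```

Emit:
{"api": "servo_tool", "payload": {"gripper": [0.15, 0.3, 0.4, 0.4, 0.4, 0.4, 0.4, 0.4, 0.4, 0.4], "delta_pos": [[0, 0, 0], [0, 0, 0], [0, 0, 0], [0, 0, 0], [0, 0, -2], [0, 0, -2.5], [0, 0, -3], [0, 0, -3.5], [0, 0, -3.5], [0, 0, -3.5]], "dr": [[0, 0, 0], [0, 0, 0], [0, 0, 0], [0, 0, 0], [0, 0, 0], [0, 0, 0], [0, 0, 0], [0, 0, 0], [0, 0, 0], [0, 0, 0]]}}

```text
clock: 9.85
ee_pos: [0.5652, -0.0139, 0.2518]
eef_rot: [0.063, 0.998, -0.0, 0.0]
contact_force: [1.8, 0.1, 1.1]
gripper_width: 0.0343
finger_force: 0.0
```

```bash
python3 - <<'E'
from h import *
p=arm.capture('wrist');import pickle;pickle.dump(p,open('w3.pkl','wb'))
s=arm.get_state();print(s['clock'],s['ee_pos'])
u,v=map(int,proj(p,[.622,-.021,.06],True));print(u,v)
c=p['color'];r,g,b=[c[...,i].astype(int) for i in range(3)]
red=(r>120)&(g<75)&(b<80);yy,xx=np.nonzero(red);k=np.hypot(xx-u,yy-v)<75
M=np.array([onz(p,x,y,.061,True)[:2] for x,y in zip(xx[k],yy[k])])-[.622,-.021]
print(len(M),M.mean(0),np.degrees(np.arctan2(M[:,1].mean(),M[:,0].mean())))
a=c[max(v-75,0):v+75,u-75:u+75,::-1]
cv2.imwrite('pics/w3.png',cv2.resize(a,None,fx=4,fy=4,interpolation=2))
E
```

```text
9.9 [ 0.56751932 -0.01422378  0.25762173]
254 212
75 [ 0.04756347 -0.0081162 ] -9.683649883627245
```

View pics/w3.png

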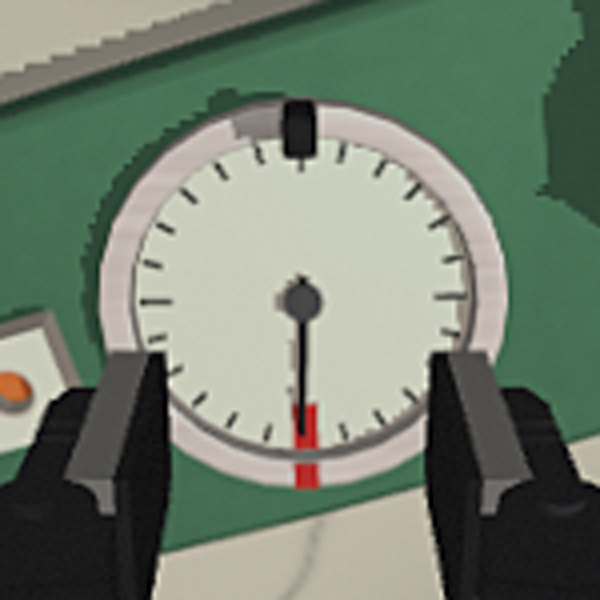

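Emit:
{"api": "servo_tool", "payload": {"gripper": [0.4, 0.4, 0.4, 0.4, 0.4, 0.4, 0.4, 0.4, 0.4, 0.4], "delta_pos": [[0.73, -3.7, 0], [0.73, -3.7, 0], [0.73, -3.7, 0], [0.73, -3.7, 0], [0.73, -3.7, 0], [0.73, -3.7, 0], [0.73, -3.7, 0], [0.73, -3.7, 0], [0, 0, 0], [0, 0, 0]], "dr": [[0, 0, 0], [0, 0, 0], [0, 0, 0], [0, 0, 0], [0, 0, 0], [0, 0, 0], [0, 0, 0], [0, 0, 0], [0, 0, 0], [0, 0, 0]]}}

```text
clock: 10.9
ee_pos: [0.4696, -0.3007, 0.25]
eef_rot: [0.064, 0.998, 0.0, -0.0]
contact_force: [0.6, 1.1, 1.0]
gripper_width: 0.0342
finger_force: 0.0
```

```bash
python3 - <<'E'
from h import *
p=arm.capture('wrist');import pickle;pickle.dump(p,open('w4.pkl','wb'))
s=arm.get_state();print(s['clock'],s['ee_pos'],s['eef_rot'])
print(proj(p,[.459,-.31,.059],True),proj(p,[.459,-.31,.126],True))
for q in ['pin','pin_stand']: print(q,[(np.round(d['rect'],1).tolist(),round(d['score'],2)) for d in arm.search_frame(p,q)][:5])
cv2.imwrite('pics/w4.png',cv2.resize(p['color'][:,:,::-1],(768,576),interpolation=2))
E
```

```text
10.95 [ 0.46994145 -0.29982486  0.25007127] [ 6.34487317e-02  9.97985068e-01  2.35083495e-04 -8.12759248e-05]
(np.float64(244.59073911053028), np.float64(157.56185126525406)) (np.float64(242.6264706745291), np.float64(170.55613857676963))
pin [([228.0, 143.6, 22.6, 29.6], 0.86), ([136.7, 108.2, 44.2, 26.0], 0.77), ([302.2, 127.7, 23.2, 20.3], 0.64)]
pin_stand [([203.3, 120.4, 69.8, 66.4], 0.77), ([187.3, 19.2, 76.0, 74.5], 0.75), ([116.7, 163.6, 72.0, 74.4], 0.67)]
```

View pics/w4.png

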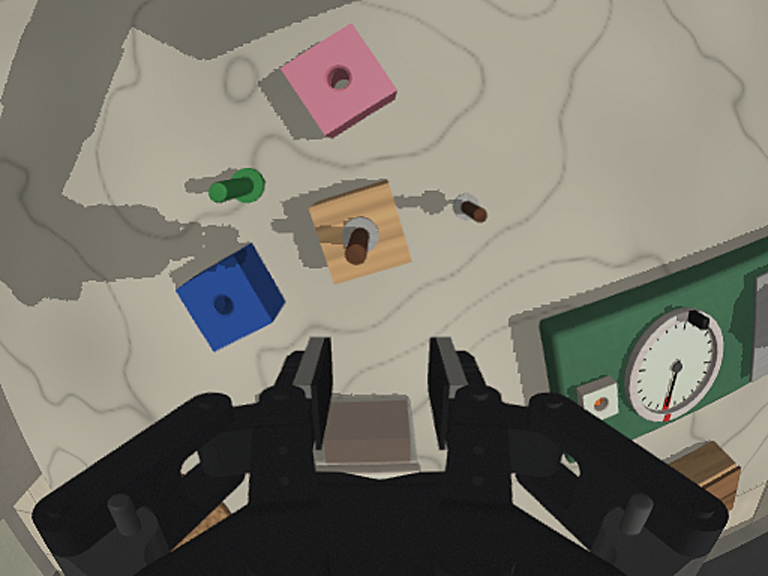

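```bash
python3 - <<'E'
from h import *
import pickle;p=pickle.load(open('w4.pkl','rb'))
C=np.array([onz(p,u/1.5,v/1.5,.055,True)[:2] for u,v in [(309,207),(387,181),(411,262),(334,284)]])
print(C,C.mean(0),np.linalg.norm(np.roll(C,1,0)-C,axis=1))
c=p['color'].astype(int);sub=c[150:180,225:252].sum(2)
m=(c[...,0]<95)&(c[...,1]<65);m[:148]=0;m[180:]=0;m[:,:225]=0;m[:,252:]=0
y,x=np.nonzero(m);print(x.min(),x.max(),y.min(),y.max())
t=y>=y.max()-8;print(x[t].min(),x[t].max(),x[t].mean())
print('handle top',onz(p,237.5,y.max()-4.5,.126,True),'collar',onz(p,361.5/1.5,234/1.5,.06,True))
print('hole',onz(p,600.5/1.5,403.5/1.5,.064,True))
E
```

```text
[[ 0.43104992 -0.35109176]
 [ 0.41947661 -0.28954594]
 [ 0.48421749 -0.2788206 ]
 [ 0.49418583 -0.34122286]] [ 0.45723246 -0.31517029] [0.06390257 0.06262451 0.06562328 0.06319344]
230 245 152 175
230 243 236.36559139784947
handle top [ 0.45833407 -0.31467429  0.126     ] collar [ 0.45650346 -0.31374911  0.06      ]
hole [ 0.64001839 -0.11316796  0.064     ]
```

Emit:
{"api": "servo_tool", "payload": {"gripper": [0.4, 0.4, 0.4, 0.4, 0.4, 0.4, 0.4, 0.4, 0.4, 0.4], "delta_pos": [[0.5, -0.8, 0], [0.53, -0.79, 0], [0, 0, 0], [0, 0, 3.0], [0, 0, 3.0], [0, 0, 3.0], [0, 0, 3.0], [0, 0, 3.0], [0, 0, 2.4], [0, 0, 0]], "dr": [[0, 0, 0], [0, 0, 0], [0, 0, 0], [0, 0, 0], [0, 0, 0], [0, 0, 0], [0, 0, 0], [0, 0, 0], [0, 0, 0], [0, 0, 0]]}}

```text
clock: 12.05
ee_pos: [0.4559, -0.3129, 0.0735]
eef_rot: [0.063, 0.998, 0.002, -0.002]
contact_force: [-0.3, 0.3, 0.7]
gripper_width: 0.0341
finger_force: 0.0
```

Emit:
{"api": "servo_tool", "payload": {"gripper": [0.4, 0.4, 0, 0, 0, 0, 0, 0, 0, 0], "delta_pos": [[0, 0, 0], [0, 0, 0], [0, 0, 0], [0, 0, 0], [0, 0, 0], [0, 0, 0], [0, 0, 0], [0, 0, 0], [0, 0, 0], [0, 0, 0]], "dr": [[0, 0, 0], [0, 0, 0], [0, 0, 0], [0, 0, 0], [0, 0, 0], [0, 0, 0], [0, 0, 0], [0, 0, 0], [0, 0, 0], [0, 0, 0]], "force": 50}}

```text
clock: 13.05
ee_pos: [0.4584, -0.3152, 0.0776]
eef_rot: [0.063, 0.998, -0.001, 0.001]
contact_force: [-0.9, 0.1, 7.1]
gripper_width: 0.0129
finger_force: 48.6
```

```bash
python3 - <<'E'
from h import *
s=arm.get_state();print({k:s[k] for k in ['clock','ee_pos','eef_rot','gripper_width','finger_force','contact_force','q']})
p=arm.capture('wrist')
cv2.imwrite('pics/w5.png',cv2.resize(p['color'][80:330,130:380,::-1],None,fx=2.2,fy=2.2,interpolation=2))
E
```

```text
{'clock': 13.05, 'ee_pos': array([ 0.45842922, -0.31515713,  0.07758052]), 'eef_rot': array([ 6.32827266e-02,  9.97995023e-01, -6.98075804e-04,  8.62476735e-04]), 'gripper_width': 0.012903901172907859, 'finger_force': 48.57455313205719, 'contact_force': array([-0.91025015,  0.09558491,  7.14583013]), 'q': array([-7.33674905e-01,  4.78891374e-01, -3.03584768e-01,  7.86101130e-01,
       -2.23856534e-05, -6.07024770e-01])}
```

View pics/w5.png

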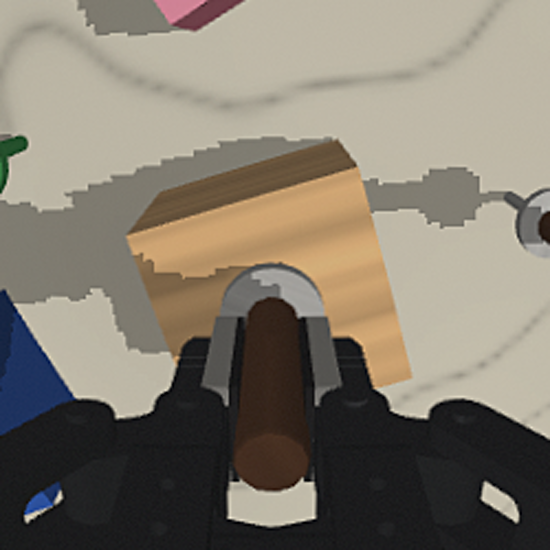

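Emit:
{"api": "servo_tool", "payload": {"gripper": [0, 0, 0, 0, 0, 0, 0, 0, 0, 0], "delta_pos": [[0, 0, -1.5], [0, 0, -2.0], [0, 0, -2.5], [0, 0, -2.5], [0, 0, -2.0], [-1.0, 1.4, 0], [-2.0, 2.9, 0], [-2.0, 2.9, 0], [-2.0, 2.9, 0], [-2.0, 2.9, 0]], "dr": [[0, 0, 0], [0, 0, 0], [0, 0, 0], [0, 0, 0], [0, 0, 0], [0, 0, 0], [0, 0, 0], [0, 0, 0], [0, 0, 0], [0, 0, 0]]}}

```text
clock: 14.1
ee_pos: [0.5643, -0.1959, 0.1818]
eef_rot: [0.063, 0.998, -0.0, 0.0]
contact_force: [0.3, -0.3, -0.8]
gripper_width: 0.0127
finger_force: 48.7
```

Emit:
{"api": "servo_tool", "payload": {"gripper": [0, 0, 0, 0, 0, 0, 0, 0, 0, 0], "delta_pos": [[-2.0, 2.9, 0], [-2.0, 2.9, 0], [-1.5, 2.0, 0], [-0.95, 1.35, 0], [0, 0, 0], [0, 0, 0], [0, 0, 1.2], [0, 0, 1.2], [0, 0, 0], [0, 0, 0]], "dr": [[0, 0, 0], [0, 0, 0], [0, 0, 0], [0, 0, 0], [0, 0, 0], [0, 0, 0], [0, 0, 0], [0, 0, 0], [0, 0, 0], [0, 0, 0]]}}

```text
clock: 15.1
ee_pos: [0.6383, -0.1147, 0.1566]
eef_rot: [0.064, 0.998, 0.0, -0.001]
contact_force: [-0.3, 0.1, -0.3]
gripper_width: 0.0127
finger_force: 48.7
```

```bash
python3 - <<'E'
from h import *
s=arm.get_state();print({k:s[k] for k in ['clock','ee_pos','eef_rot','gripper_width','finger_force','contact_force']})
p=arm.capture('wrist');q=arm.capture('side');w=arm.capture('scene')
import pickle;pickle.dump((p,q,w),open('w6.pkl','wb'))
z=lambda im,n:cv2.resize(im,(n,n),interpolation=2)
tip=s['ee_pos']+[-.001,.0005,-.0676]
for c,f in ((p,1),(q,0),(w,0)): print(np.round(proj(c,tip,f),1),np.round(proj(c,[.639,-.1145,.066],f),1))
u,v=map(int,proj(p,tip,True));a=p['color'][max(v-45,0):v+45,u-45:u+45,::-1]
u,v=map(int,proj(q,tip));b=q['color'][v-22:v+22,u-22:u+22,::-1]
u,v=map(int,proj(w,tip));d=w['color'][v-22:v+22,u-22:u+22,::-1]
cv2.imwrite('pics/c6.png',np.hstack([z(a,266),z(b,266),z(d,266)]))
E
```

```text
{'clock': 15.1, 'ee_pos': array([ 0.63831064, -0.11467814,  0.15664376]), 'eef_rot': array([ 6.36244247e-02,  9.97973681e-01,  1.39207003e-04, -6.67939908e-04]), 'gripper_width': 0.012652612076183536, 'finger_force': 48.70582580566406, 'contact_force': array([-0.28220749,  0.06040117, -0.26597318])}
[255.  198.4] [254.7 191.6]
[310.1 220.4] [310.3 227.7]
[211.3 210.7] [211.9 215.6]
```

View pics/c6.png

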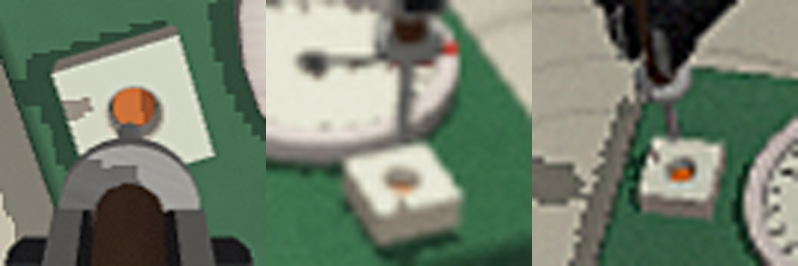

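Emit:
{"api": "servo_tool", "payload": {"gripper": [0, 0, 0, 0, 0, 0, 0, 0, 0, 0], "delta_pos": [[-0.03, 0.13, 0], [0, 0, 0], [0, 0, 0.8], [0, 0, 0.8], [0, 0, 0.6], [0, 0, 0.4], [0, 0, 0.3], [0, 0, 0], [0, 0, 0], [0, 0, 0]], "dr": [[0, 0, 0], [0, 0, 0], [0, 0, 0], [0, 0, 0], [0, 0, 0], [0, 0, 0], [0, 0, 0], [0, 0, 0], [0, 0, 0], [0, 0, 0]]}}

```text
clock: 16.25
ee_pos: [0.6396, -0.1131, 0.1286]
eef_rot: [0.063, 0.998, -0.0, 0.0]
contact_force: [0.5, -0.1, -0.5]
gripper_width: 0.0126
finger_force: 48.7
```

Emit:
{"api": "servo_tool", "payload": {"gripper": [0, 0, 0, 0, 0, 0, 0, 0, 0, 0], "delta_pos": [[0, 0, 0.2], [0, 0, 0.2], [0, 0, 0.2], [0, 0, 0.1], [0, 0, 0.05], [0, 0, 0], [0, 0, 0], [0, 0, 0], [0, 0, 0], [0, 0, 0]], "dr": [[0, 0, 0], [0, 0, 0], [0, 0, 0], [0, 0, 0], [0, 0, 0], [0, 0, 0], [0, 0, 0], [0, 0, 0], [0, 0, 0], [0, 0, 0]]}}

```text
clock: 17.25
ee_pos: [0.6396, -0.1131, 0.1209]
eef_rot: [0.063, 0.998, -0.0, 0.0]
contact_force: [0.2, -0.1, 2.5]
gripper_width: 0.0129
finger_force: 48.7
```

Emit:
{"api": "servo_tool", "payload": {"gripper": [0, 0, 0, 0, 0, 0, 0, 0, 0, 0], "delta_pos": [[0, 0, 0.1], [0, 0, 0.1], [0, 0, 0.1], [0, 0, 0], [0, 0, 0], [0, 0, 0], [0, 0, 0], [0, 0, 0], [0, 0, 0], [0, 0, 0]], "dr": [[0, 0, 0], [0, 0, 0], [0, 0, 0], [0, 0, 0], [0, 0, 0], [0, 0, 0], [0, 0, 0], [0, 0, 0], [0, 0, 0], [0, 0, 0]]}}

```text
clock: 18.25
ee_pos: [0.6403, -0.1132, 0.1199]
eef_rot: [0.063, 0.998, -0.0, 0.001]
contact_force: [-2.5, -0.0, 17.7]
gripper_width: 0.0127
finger_force: 50.7
```

Emit:
{"api": "servo_tool", "payload": {"gripper": [0, 0, 0, 0, 0, 0, 0, 0, 0, 0], "delta_pos": [[0, 0, -0.3], [0, 0, -0.6], [0, 0, -1.3], [0, 0, -1.5], [0, 0, -1.6], [0, 0, -1.2], [0, 0, 0], [0.8, -1.2, 0], [2.0, -2.9, 0], [2.0, -2.9, 0]], "dr": [[0, 0, 0], [0, 0, 0], [0, 0, 0], [0, 0, 0], [0, 0, 0], [0, 0, 0], [0, 0, 0], [0, 0, 0], [0, 0, 0], [0, 0, 0]]}}

```text
clock: 19.25
ee_pos: [0.5813, -0.1769, 0.1816]
eef_rot: [0.063, 0.998, 0.0, -0.001]
contact_force: [0.1, -1.6, -0.9]
gripper_width: 0.0132
finger_force: 48.9
```

Emit:
{"api": "servo_tool", "payload": {"gripper": [0, 0, 0, 0, 0, 0, 0, 0, 0, 0], "delta_pos": [[2.0, -2.9, 0], [2.0, -2.9, 0], [2.0, -2.9, 0], [2.0, -2.9, 0], [1.6, -2.4, 0], [1.03, -1.34, 0], [0, 0, 0], [0, 0, 0], [0, 0, 1.5], [0, 0, 1.5]], "dr": [[0, 0, 0], [0, 0, 0], [0, 0, 0], [0, 0, 0], [0, 0, 0], [0, 0, 0], [0, 0, 0], [0, 0, 0], [0, 0, 0], [0, 0, 0]]}}

```text
clock: 20.25
ee_pos: [0.4588, -0.3145, 0.1524]
eef_rot: [0.063, 0.998, -0.0, 0.0]
contact_force: [0.2, -0.5, -0.8]
gripper_width: 0.0125
finger_force: 48.9
```

Emit:
{"api": "servo_tool", "payload": {"gripper": [0, 0, 0, 0, 0, 0, 0, 0, 0, 0], "delta_pos": [[0, 0, 0.9], [0, 0, 0], [0, 0, 0], [0, 0, 0], [0, 0, 0], [0, 0, 0], [0, 0, 0], [0, 0, 0], [0, 0, 0], [0, 0, 0]], "dr": [[0, 0, 0], [0, 0, 0], [0, 0, 0], [0, 0, 0], [0, 0, 0], [0, 0, 0], [0, 0, 0], [0, 0, 0], [0, 0, 0], [0, 0, 0]]}}

```text
clock: 21.25
ee_pos: [0.4582, -0.3152, 0.1438]
eef_rot: [0.063, 0.998, 0.0, -0.0]
contact_force: [-0.2, 0.2, -0.5]
gripper_width: 0.0126
finger_force: 48.9
```

```bash
python3 - <<'E'
from h import *
s=arm.get_state();print({k:s[k] for k in ['clock','ee_pos','eef_rot','gripper_width','finger_force','contact_force']})
p=arm.capture('wrist');q=arm.capture('side');w=arm.capture('scene')
z=lambda im,n:cv2.resize(im,(n,n),interpolation=2)
tip=s['ee_pos']+[-.001,.0005,-.067]
for c,f in ((p,1),(q,0),(w,0)): print(np.round(proj(c,tip,f),1),np.round(proj(c,[.4575,-.3148,.055],f),1))
u,v=map(int,proj(p,tip,True));a=p['color'][v-50:v+50,u-50:u+50,::-1]
u,v=map(int,proj(q,tip));b=q['color'][v-25:v+25,u-25:u+25,::-1]
u,v=map(int,proj(w,tip));d=w['color'][v-25:v+25,u-25:u+25,::-1]
cv2.imwrite('pics/c7.png',np.hstack([z(a,266),z(b,266),z(d,266)]))
E
```

```text
{'clock': 21.25, 'ee_pos': array([ 0.45816653, -0.31520661,  0.14380467]), 'eef_rot': array([ 6.32984235e-02,  9.97994644e-01,  1.78236362e-05, -4.45113696e-06]), 'gripper_width': 0.012561841005739047, 'finger_force': 48.87065827846527, 'contact_force': array([-0.21490299,  0.20389324, -0.47601175])}
[255.1 198.5] [254.8 190.5]
[246.3 294.5] [246.8 301.8]
[177.8 157.5] [178.8 162. ]
```

View pics/c7.png

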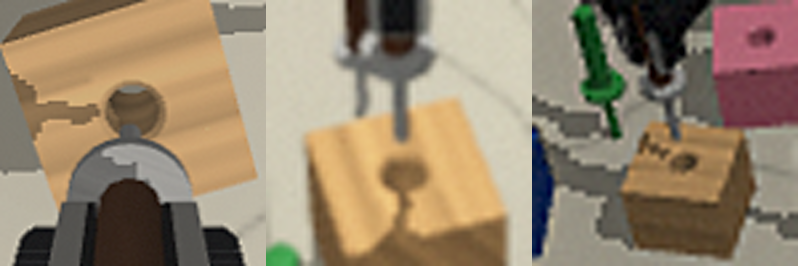

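Emit:
{"api": "servo_tool", "payload": {"gripper": [0, 0, 0, 0, 0, 0, 0, 0, 0, 0], "delta_pos": [[0, 0.12, 0], [0, 0, 0], [0, 0, 1.0], [0, 0, 1.2], [0, 0, 1.5], [0, 0, 1.5], [0, 0, 0.9], [0, 0, 0.3], [0, 0, 0.1], [0, 0, 0]], "dr": [[0, 0, 0], [0, 0, 0], [0, 0, 0], [0, 0, 0], [0, 0, 0], [0, 0, 0], [0, 0, 0], [0, 0, 0], [0, 0, 0], [0, 0, 0]]}}

```text
clock: 22.4
ee_pos: [0.4585, -0.3142, 0.079]
eef_rot: [0.063, 0.998, -0.0, 0.0]
contact_force: [-0.1, -0.8, -0.4]
gripper_width: 0.0125
finger_force: 48.9
```

Emit:
{"api": "servo_tool", "payload": {"gripper": [0, 0, 0, 0, 0, 0, 0, 0, 0, 0], "delta_pos": [[0, 0, 0], [0, 0, 0], [0, 0, 0.08], [0, 0, 0], [0, 0, 0], [0, 0, 0], [0, 0, 0], [0, 0, 0], [0, 0, 0], [0, 0, 0]], "dr": [[0, 0, 0], [0, 0, 0], [0, 0, 0], [0, 0, 0], [0, 0, 0], [0, 0, 0], [0, 0, 0], [0, 0, 0], [0, 0, 0], [0, 0, 0]]}}

```text
clock: 23.4
ee_pos: [0.4584, -0.314, 0.078]
eef_rot: [0.063, 0.998, -0.0, 0.0]
contact_force: [0.4, -0.2, -1.2]
gripper_width: 0.0124
finger_force: 48.9
```

Emit:
{"api": "servo_tool", "payload": {"gripper": [0, 0, 0, 0.2, 0.4, 0.4, 0.4, 0.4, 0.4, 0.4], "delta_pos": [[0, 0, 0.1], [0, 0, 0], [0, 0, 0], [0, 0, 0], [0, 0, 0], [0, 0, 0], [0, 0, 0], [0, 0, 0], [0, 0, -1], [0, 0, -2]], "dr": [[0, 0, 0], [0, 0, 0], [0, 0, 0], [0, 0, 0], [0, 0, 0], [0, 0, 0], [0, 0, 0], [0, 0, 0], [0, 0, 0], [0, 0, 0]]}}

```text
clock: 24.4
ee_pos: [0.4575, -0.3133, 0.1067]
eef_rot: [0.063, 0.998, 0.001, -0.001]
contact_force: [-0.5, -0.4, 0.6]
gripper_width: 0.0345
finger_force: 0.0
```

Emit:
{"api": "servo_tool", "payload": {"gripper": [0.4, 0.4, 0.4, 0.4, 0.4, 0.4, 0.4, 0.4, 0.4, 0.4], "delta_pos": [[0, 0, -3], [0, 0, -3], [0, 0, -3], [0, 0, -3], [0, 0, -3], [0, 0, -2], [0, 0, 0], [0, 0, 0], [0, 0, 0], [0, 0, 0]], "dr": [[0, 0, 0], [0, 0, 0], [0, 0, 0], [0, 0, 0], [0, 0, 0], [0, 0, 0], [0, 0, 0], [0, 0, 0], [0, 0, 0], [0, 0, 0]]}}

```text
clock: 25.4
ee_pos: [0.4579, -0.3136, 0.2761]
eef_rot: [0.063, 0.998, 0.001, -0.001]
contact_force: [0.4, 0.3, -1.1]
gripper_width: 0.0342
finger_force: 0.0
```

```bash
python3 - <<'E'
from h import *
s=arm.get_state();print({k:s[k] for k in ['clock','ee_pos','gripper_width','contact_force']})
p=arm.capture('wrist')
cv2.imwrite('pics/w8.png',cv2.resize(p['color'][:,:,::-1],(768,576),interpolation=2))
E
```

```text
{'clock': 25.4, 'ee_pos': array([ 0.45786774, -0.31363478,  0.27605257]), 'gripper_width': 0.03416910347222784, 'contact_force': array([ 0.40587697,  0.27673506, -1.05940735])}
```

View pics/w8.png

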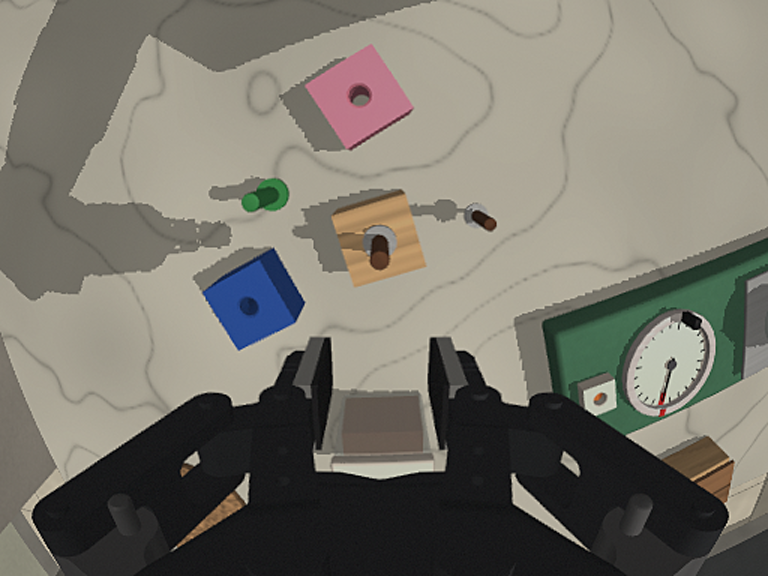

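The pin stands upright in the wooden stand with its collar at (379,238). The red mark at (663,403) still lies on the pointer, and the button at (600,398) is up. Handing in.

```bash
python3 -c "
from bench import arm;print(arm.sign_off())"
```

```text
the job is handed in; nothing more can be done
None
```

I set the zero to about 1 mm from the pointer tip, pressed the button to its stop with the pin, put the pin back upright in its wooden stand, and handed the job in at about 25 s; no verdict came back.

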